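Lock the open hatch fastener

ROBOT

A 6-joint arm with a two-finger parallel gripper is mounted at the origin on a cart in front of the work surface, level with it; the furniture and walls round the work are solid. World frame = base frame: x ahead of the robot, y to its left, z up, the work surface at z = 0. Lengths are in m, angles in rad, forces in N, time in s.
With the tool pointing down it reaches from about 0.35 to 0.975 m from the base axis. Payload 4.9 kg.
Tool frame: the origin (TCP) lies on the front face of the gripper's body, between the roots of the fingers; the fingertips stand ctrl.finger_overhang ahead of it and the grasp point (between the pads) lies 54 mm ahead of it (ctrl.finger_overhang is the distance from the TCP to the fingertips, in m); z points along the fingers, y is the line along which they close (so a half turn about z gives the same grasp; the last joint's range is limited). The gripper opens to 85 mm and grips with 20 to 120 N. Pads are 22 mm wide; open, the fingers measure 114 mm over their backs; the gripper's body (76 mm by 85 mm) begins 54 mm behind the grasp point. The pads swing forward as they close: fully open they stand 13 mm farther back than shut.
Start: joints at [1.109, 0.053, 1.613, -0, 1.476, -0.119], TCP at [0.21, 0.589, 0.304] pointing down, gripper open.
Joint ranges: [-3.01, 3.01], [-1.01, 2.22], [0.06, 2.58], [-1.02, 4.17], [0.09, 2.62], [-3.14, 3.14]. Speed limits (rad/s): [2.57, 2.57, 3.14, 3.14, 3.14, 3.14].

INTERFACE

Orientations are given as a rotation vector (axis times angle).
In Python, from station import ctrl, vision gives the robot as it stands. The module is installed in compiled form; this text tells all that it offers.
- The arm moves only by the tool drive_tool, never from a script. Its argument "rows" is a list of rows, each a list of 2 entries, a list of its own where there are three numbers: the shift along the tool's x, y, z in m, then the turn about the tool's z in rad. A call has 1 to 10 rows; each row shifts and turns the commanded pose from where the row before left it, along the tool's axes as they then stand; what a row does not reach is not made up. A row lasts 1/10 s, in which the tool goes at most 50 mm and 8.59 degrees, less where a joint would pass 70% of its speed; a pose out of reach is approached as far as the arm can. A call with a gripper value outside its range is refused whole. "jaw" is the closure, from 0 (fully open) to 1 (shut), set as the call begins (left out, the last holds). The fingers move at their own pace and stop on an object; "grip_force" is the grip in N (left out, the last holds). Time passes only in rows, so rows that do not move let the fingers close. It gives the time, the measured TCP pose, the force, the opening and the grip force at its end, in the units of the state.
- ctrl.get_obs(): the state, without advancing time (a new reading comes with each control period).
- vision.get_image(name): name is "scene" or "top" or "wrist"; returns a dict with "image" (400x640x3 uint8, blue, green, red), "vertical_fov" (degrees; the focal length in pixels is half the picture's height over the tangent of half this angle, whatever the lens; pixels are square), "cx", "cy" (the principal point, pixels), "dist_coeffs" ([k1, k2, p1, p2, k3] as OpenCV has them; the pictures are not rectified), "R" (3x3) and "t" (3): a world point X has camera coordinates R X + t. Camera axes: x right, y down, z forward; pixel columns grow to the right and rows downward; lengths in m; the calibration is good to about 2 mm. A picture is of the moment at which its call begins. There is no depth.
- ctrl.finish_job(): hands the job in; it is judged then, once.
The state is a dict: "t": time; "q": joint angles; "dq": joint speeds; "effort": joint torques, N m; "tool_pos": TCP position; "tool_rot": TCP orientation; "contact_force": force on the tool from outside, world axes, zero at the start; "wrist_torque": the same for the moment, N m; "opening": finger opening in m; "grip_force": force on a finger pad.
Only numpy, scipy, OpenCV 4.12 (cv2) and the standard library are available. Lean on these libraries where they do the work, as an engineer would, in place of code of your own. Each camera call takes 0.05 s, during which the arm holds its last target. There are 200 camera calls.

TASK

One of the three wing fasteners on the service hatch of the white control unit was left unlocked: its wing points from front to back, across the row, while the other two lie along the row. Turn that wing a quarter turn clockwise (seen from above) until it snaps fully home in its locked detent, in line with the others, and let go. Leave the other two fasteners locked.

Things in the scene. Friction and masses are not known exactly. Their poses are not given: they have to be found in the camera images.
- wing_a_grip (a point): Centre of the unlocked fastener's upright black wing, on its turning axis. Wing 44 mm long (the point's x axis, turns with it), 10 mm thick (y axis; pinch here from above), 22 mm high (11 above and below the point). Hub 26 mm across, top 9 mm below the point; the hatch is 20 mm below the point. It keeps its height.
- wing_a (a joint): Its angle, rad: 0 = unlocked, wing across the row; grows as it turns clockwise seen from above, to a stop at 1.571 = locked, wing along the row. Starts at 0 to 0.15. Friction 0.06 N m; stays where left up to about 1.2, from about 1.25 an over-centre spring snaps it to the stop by itself and holds it there (0.14 N m to turn it back).
- wing_b (a joint): Wing angle of the second fastener, same kind and values: locked at 1.571 from the start.
- wing_c (a joint): Wing angle of the third fastener, same kind and values: locked at 1.571 from the start.
- unit: Fixed white control unit, 260 mm wide (y), 150 mm deep (x), flat hatch 68 mm up; origin under its centre, front faces -x. The three equal fasteners stand in a row on the hatch, 30 mm in front of its middle, 90 mm apart; the unlocked one can be at either end or in the middle. Forceps 8 mm high lie on the hatch behind them. A tall old viscometer stands behind it to the right (-y): keep clear.

How it is judged:
By the outcome, as a careful person would: the job done as asked, in the order asked, and still so for the second after the job is handed in, with the robot touching nothing.
It also fails if it takes over 34 s, if anything falls off the work surface, if the arm or the gripper's body presses on something with over 40 N, if the wrist force passes 120 N, or if a joint passes its speed limit or range.

## Working session

There is one attempt and no reset: what is moved stays moved. The work goes in short steps, Python scripts to look and compute and a tool call to move; the robot and the scene stay as the last step left them, time stands still between calls to the robot, and variables do not carry over. Pictures are saved under pics/ and viewed, at most 10 in all, crops included, and the job is handed in when it is done.

Besides the shell and the picture viewer there is one more tool, called after "Emit:" in YAML: its name, and indented under it one key for each argument. drive_tool: Moves the arm, as the interface text tells. Its arguments: {"type":"object","properties":{"rows":{"type":"array","items":{"type":"array"}},"jaw":{"type":"number"},"grip_force":{"type":"number"}},"required":["rows"]}

```bash
mkdir -p pics; python3 - <<'E'
from station import ctrl, vision
import cv2,pickle,numpy as np
d={n:vision.get_image(n) for n in("scene","top")}
pickle.dump(d,open('d.pkl','wb'))
for n in d: cv2.imwrite(f'pics/{n}.png',d[n]['image']); print(n,d[n]['vertical_fov'],d[n]['dist_coeffs'],-d[n]['R'].T@d[n]['t'])
o=ctrl.get_obs();print(o, ctrl.finger_overhang)
E
```

```text
scene 57.15392825735837 [-0.07349136  0.          0.          0.          0.        ] [ 0.01221231 -0.05854752  0.75724984]
top 42.03702296258704 [-0.00964054  0.          0.          0.          0.        ] [0.37866801 0.19757103 0.99964051]
{'t': 0.1, 'q': array([ 1.10898624e+00,  5.32944862e-02,  1.61413701e+00,  1.14479564e-05,
        1.47601789e+00, -1.19015588e-01]), 'dq': array([ 0.00243188, -0.00057169, -0.00221631,  0.00292952, -0.00430133,
       -0.00081475]), 'effort': array([ 5.31807609e-05, -3.94900882e+01, -3.71364641e+01, -1.30934059e-04,
        3.90463712e-03,  2.34780020e-05]), 'tool_pos': array([0.20989067, 0.58825066, 0.30279534]), 'tool_rot': array([-5.35736755e-01, -3.09502405e+00,  2.78880353e-03]), 'contact_force': array([ 0.0715082 , -0.93272099, -0.30233028]), 'wrist_torque': array([-0.05179931,  0.02017783,  0.05349671]), 'grip_force': 0.0, 'opening': 0.08541602612828765} 0.0726
```

View pics/top.png

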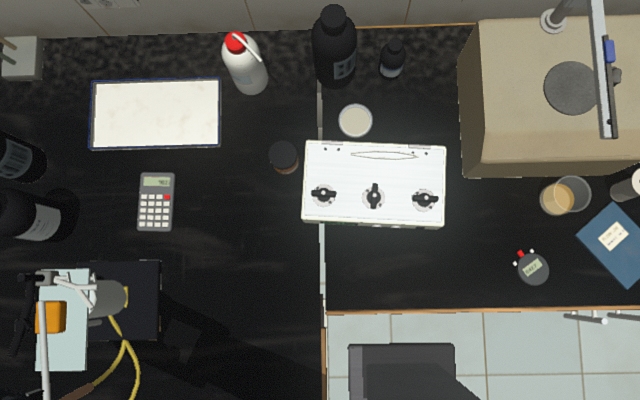

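View pics/scene.png

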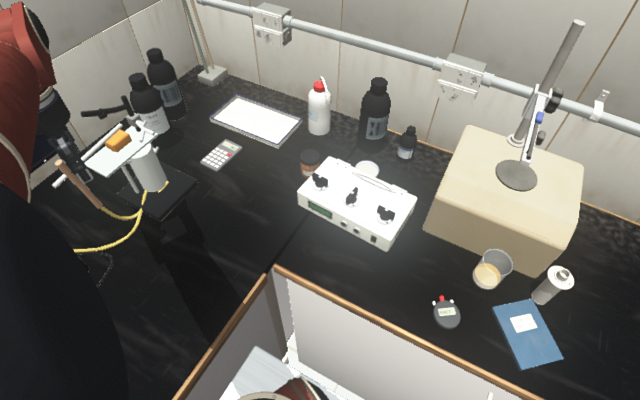

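The top view shows the middle fastener (374,197) unlocked, with the locked ones at (323,194) and (426,200). The forceps lie behind them at (383,155).

```bash
cat >h.py <<'E'
import cv2,numpy as np
def K(d):
    f=d['image'].shape[0]/2/np.tan(np.radians(d['vertical_fov'])/2)
    return np.array([[f,0,d['cx']],[0,f,d['cy']],[0,0,1.]])
def cast(d,uv,z):
    p=cv2.undistortPoints(np.float64(uv).reshape(-1,1,2),K(d),np.float64(d['dist_coeffs'])).reshape(-1,2)
    r=np.c_[p,np.ones(len(p))]@d['R']; c=-d['R'].T@d['t']
    return c+r*((z-c[2])/r[:,2])[:,None]
def blobs(d,box,th,amin=15):
    x0,y0,x1,y1=box; g=d['image'][y0:y1,x0:x1].max(2)
    m=(g<th).astype(np.uint8); n,l,s,c=cv2.connectedComponentsWithStats(m)
    out=[]
    for i in range(1,n):
        if s[i,4]>=amin:
            pts=np.argwhere(l==i)[:,::-1]+[x0,y0]
            out.append((s[i,4],pts))
    return out
E
python3 - <<'E'
import pickle,numpy as np,cv2
from h import *
D=pickle.load(open('d.pkl','rb')); d=D['top']
for a,p in blobs(d,(308,178,442,215),75):
    w=cast(d,p,.093); r=cv2.minAreaRect(np.float32(w[:,:2])); 
    print('top',a,p.mean(0),w.mean(0).round(4),[np.round(v,4) for v in r])
m=(d['image'].min(2)>150).astype(np.uint8); n,l,s,c=cv2.connectedComponentsWithStats(m); i=l[175,350]
p=np.argwhere(l==i)[:,::-1]; r=cv2.minAreaRect(np.float32(cast(d,p,.068)[:,:2])); print(r)
s=D['scene']
for a,p in blobs(s,(308,170,400,226),60):
    w=cast(s,p,.088); print('scene',a,p.mean(0),w.mean(0).round(4))
im=np.vstack([cv2.resize(d['image'][170:220,300:450],(750,250),interpolation=2),cv2.resize(s['image'][160:230,295:420],(625,350),interpolation=2)[:, :750] if 0 else cv2.resize(s['image'][165:230,290:440],(750,325),interpolation=2)])
cv2.imwrite('pics/crop.png',im)
E
```

```text
top 99 [373.46464646 196.19191919] [0.5296 0.136  0.093 ] [array([0.5309, 0.1359]), array([0.0193, 0.0411]), np.float64(88.236)]
top 159 [323.04402516 194.25157233] [0.5352 0.2248 0.093 ] [array([0.5348, 0.224 ]), array([0.0407, 0.0197]), np.float64(88.5635)]
top 149 [424.66442953 199.30872483] [0.5218 0.0466 0.093 ] [array([0.5215, 0.046 ]), array([0.042 , 0.0195]), np.float64(88.5891)]
((0.5595533847808838, 0.13363084197044373), (0.25662508606910706, 0.14845305681228638), 85.68904113769531)
```

View pics/crop.png

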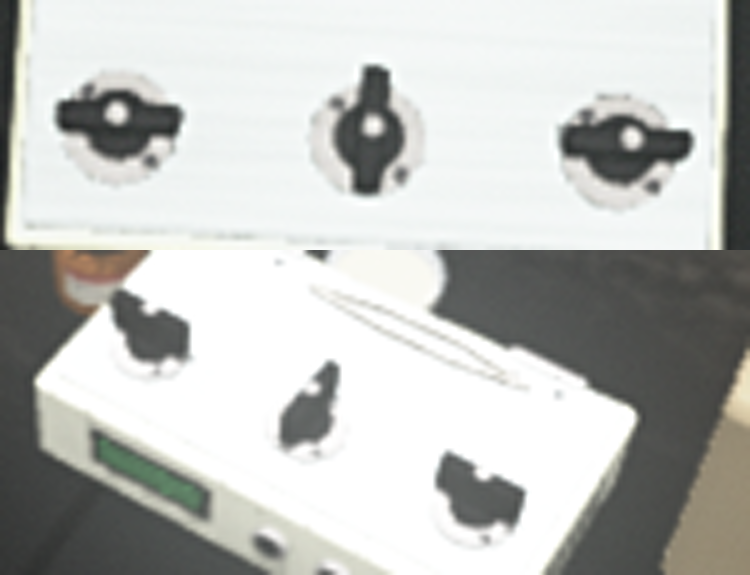

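```bash
python3 - <<'E'
import pickle,numpy as np,cv2
from h import *
from station import vision
D=pickle.load(open('d.pkl','rb'))
P=np.array([[.21,.588,.303],[.21,.588,.23],[.21,.588,.0],[.37,.362,.23],[.53,.136,.23],[.53,.136,.088]])
for n,d in D.items(): print(n,cv2.projectPoints(P,cv2.Rodrigues(d['R'])[0],d['t'],K(d),np.float64(d['dist_coeffs']))[0].reshape(-1,2).round())
cv2.imwrite('pics/w.png',vision.get_image('wrist')['image'])
E
```

```text
scene [[ 64. 145.]
 [ 82. 172.]
 [127. 235.]
 [220. 161.]
 [356. 152.]
 [351. 195.]]
top [[ 45. 419.]
 [ 73. 406.]
 [135. 378.]
 [229. 291.]
 [379. 181.]
 [373. 196.]]
```

View pics/w.png

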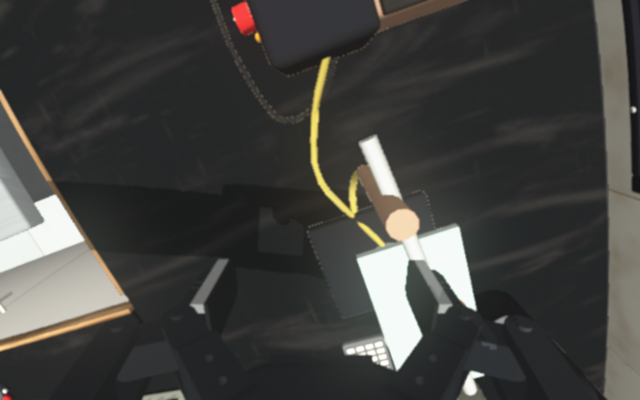

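The wrist view shows a jack stand with a plate right of and ahead of the gripper, so I'll go up and to -y first.

Emit:
drive_tool:
  rows:
    - [[0, 0, -0.03], 0]
    - [[-0.0134, -0.0377, -0.01], 0]
    - [[-0.0134, -0.0377, -0.01], 0]
    - [[-0.0134, -0.0377, 0], 0]
    - [[-0.0134, -0.0377, 0], 0]
    - [[-0.0134, -0.0377, 0], 0]

```text
t: 0.75
tool_pos: [0.2095, 0.387, 0.3535]
tool_rot: [-0.535, -3.096, 0.001]
contact_force: [0.0, 1.0, 1.5]
opening: 0.0856
grip_force: 0.0
```

Emit:
drive_tool:
  rows:
    - [[-0.0386, -0.013, 0.01], 0]
    - [[-0.0386, -0.013, 0.01], 0]
    - [[-0.0386, -0.013, 0.01], 0]
    - [[-0.0386, -0.013, 0.01], 0]
    - [[-0.0386, -0.013, 0.01], 0]
    - [[-0.0386, -0.013, 0.01], 0]
    - [[-0.0386, -0.013, 0.01], 0]
    - [[-0.0386, -0.013, 0.01], 0]
    - [[-0.0386, -0.013, 0.01], 0]
    - [[-0.0386, -0.013, 0.01], 0]

```text
t: 1.75
tool_pos: [0.5306, 0.135, 0.2531]
tool_rot: [-0.536, -3.095, -0.0]
contact_force: [0.6, 1.1, 0.2]
opening: 0.0855
grip_force: 0.0
```

Emit:
drive_tool:
  rows:
    - [[0, 0, 0], -0.124]
    - [[0, 0, 0], -0.124]
    - [[0, 0, 0], 0]
    - [[0, 0, 0], 0]

```text
t: 2.15
tool_pos: [0.5295, 0.1364, 0.2536]
tool_rot: [-0.153, -3.137, 0.0]
contact_force: [-0.5, -0.0, 0.8]
opening: 0.0856
grip_force: 0.0
```

```bash
cat >look.py <<'E'
import pickle,numpy as np,cv2,sys
from h import *
from station import vision,ctrl
from scipy.spatial.transform import Rotation as Ro
d=vision.get_image('wrist'); pickle.dump(d,open('w.pkl','wb'))
o=ctrl.get_obs(); R=Ro.from_rotvec(o['tool_rot']).as_matrix()
print(o['tool_pos'],R.round(4),o['q'].round(3),o['opening'],o['contact_force'])
print(cv2.projectPoints(np.array([[.53,.136,.088]]),cv2.Rodrigues(d['R'])[0],d['t'],K(d),np.float64(d['dist_coeffs']))[0])
cv2.imwrite(sys.argv[1],d['image'])
E
python3 look.py pics/w2.png
```

```text
[0.52944817 0.13656119 0.25381126] [[-9.953e-01  9.650e-02 -1.000e-04]
 [ 9.650e-02  9.953e-01 -0.000e+00]
 [ 1.000e-04 -0.000e+00 -1.000e+00]] [ 0.116 -0.098  1.846  0.     1.394 -1.358] 0.08552072896317219 [-0.50777506  0.54778087  0.17907273]
[[[320.60507477 203.19547974]]]
```

View pics/w2.png

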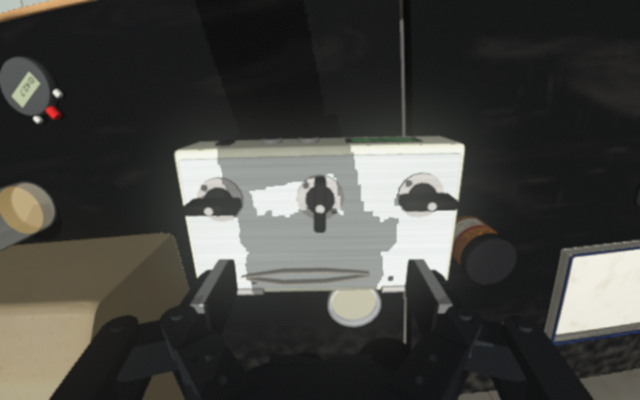

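The unlocked wing appears at about (320,205), upright and aligned with the tool; the predicted pixel was (320.6,203). I'll descend and grip.

Emit:
drive_tool:
  rows:
    - [[0, 0, 0.02], 0]
    - [[0, 0, 0.02], 0]
    - [[0, 0, 0.02], 0]
    - [[0, 0, 0.02], 0]
    - [[0, 0, 0.012], 0]
    - [[0, 0, 0.006], 0]
    - [[0, 0, 0], 0]
    - [[0, 0, 0], 0]
  jaw: 0.5

```text
t: 3.0
tool_pos: [0.5302, 0.1365, 0.1569]
tool_rot: [0.149, 3.137, 0.0]
contact_force: [-0.3, 0.3, -0.2]
opening: 0.0428
grip_force: 0.0
```

Emit:
drive_tool:
  rows:
    - [[0, 0, 0], 0]
    - [[0, 0, 0], 0]
    - [[0, 0, 0], 0]
    - [[0, 0, 0], 0]
    - [[0, 0, 0], 0]
    - [[0, 0, 0], 0]
    - [[0, 0, 0], 0]
    - [[0, 0, 0], 0]
    - [[0, 0, 0], 0]
    - [[0, 0, 0], 0]
  jaw: 1.0
  grip_force: 30

```text
t: 4.0
tool_pos: [0.5302, 0.1357, 0.157]
tool_rot: [0.149, 3.137, -0.003]
contact_force: [-1.7, -4.6, 5.2]
opening: 0.0092
grip_force: 34.7
```

```bash
python3 look.py pics/w3.png
```

```text
[0.53019791 0.13568674 0.15699231] [[-0.9955  0.0947  0.0011]
 [ 0.0947  0.9955 -0.0017]
 [-0.0012 -0.0016 -1.    ]] [ 0.115  0.007  1.917 -0.002  1.217 -1.36 ] 0.009248178307644619 [-1.64154949 -4.79207696  5.67020148]
[[[322.01721022 262.4101337 ]]]
```

View pics/w3.png

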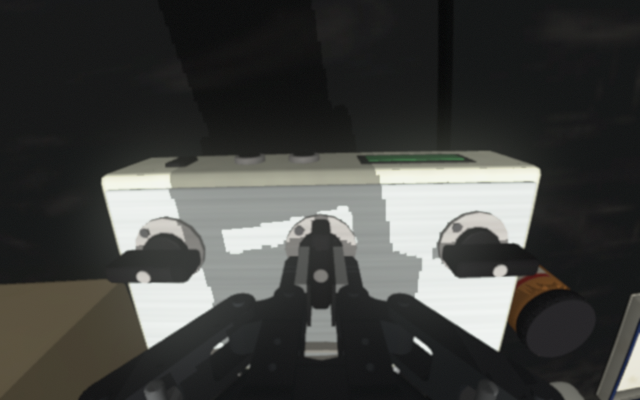

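Gripped: 9.2 mm opening, with the wing between the pads at (320,270). Turning clockwise.

Emit:
drive_tool:
  rows:
    - [[0, 0, 0], 0.1]
    - [[0, 0, 0], 0.1]
    - [[0, 0, 0], 0.1]
    - [[0, 0, 0], 0.1]
    - [[0, 0, 0], 0.1]
    - [[0, 0, 0], 0.1]
    - [[0, 0, 0], 0.1]
    - [[0, 0, 0], 0.1]

```text
t: 4.85
tool_pos: [0.5301, 0.1352, 0.157]
tool_rot: [1.364, 2.828, -0.004]
contact_force: [-2.3, -7.4, 6.4]
opening: 0.0088
grip_force: 34.9
```

Emit:
drive_tool:
  rows:
    - [[0, 0, 0], 0.1]
    - [[0, 0, 0], 0.1]
    - [[0, 0, 0], 0.1]
    - [[0, 0, 0], 0.1]
    - [[0, 0, 0], 0.1]
    - [[0, 0, 0], 0.1]
    - [[0, 0, 0], 0.1]
    - [[0, 0, 0], 0.05]
    - [[0, 0, 0], 0]
    - [[0, 0, 0], 0]

```text
t: 5.85
tool_pos: [0.5297, 0.1351, 0.157]
tool_rot: [2.301, 2.136, -0.005]
contact_force: [-5.2, -8.1, 8.0]
opening: 0.0088
grip_force: 35.1
```

```bash
python3 look.py pics/w4.png
```

```text
[0.52967897 0.13506391 0.15702725] [[ 7.410e-02  9.973e-01 -9.000e-04]
 [ 9.972e-01 -7.410e-02 -3.500e-03]
 [-3.500e-03 -6.000e-04 -1.000e+00]] [ 0.115  0.006  1.917 -0.004  1.219  0.19 ] 0.009445413108873892 [-5.06727587 -8.32457082  8.63369026]
[[[319.211255  262.9723037]]]
```

View pics/w4.png

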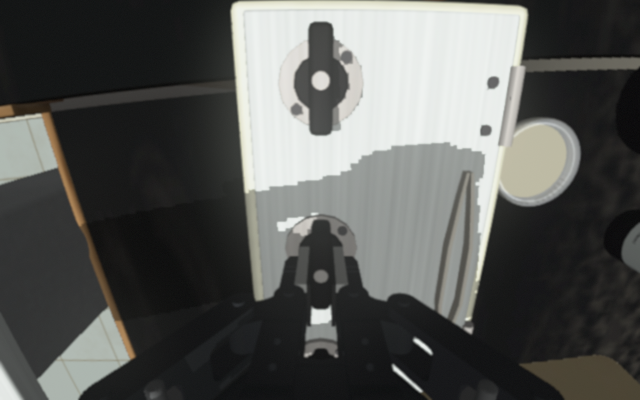

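The wing is in line with its neighbour at (320,80). I'll release and lift.

Emit:
drive_tool:
  rows:
    - [[0, 0, 0], 0]
    - [[0, 0, 0], 0]
    - [[0, 0, 0], 0]
    - [[0, 0, 0], 0]
    - [[0, 0, 0], 0]
    - [[0, 0, 0], 0]
  jaw: 0.5

```text
t: 6.5
tool_pos: [0.5296, 0.1365, 0.1558]
tool_rot: [-2.302, -2.138, -0.0]
contact_force: [-0.4, 0.1, -0.1]
opening: 0.0426
grip_force: 0.0
```

Emit:
drive_tool:
  rows:
    - [[0, 0, -0.01], 0]
    - [[0, 0, -0.02], 0]
    - [[0, 0, -0.03], 0]
    - [[0, 0, -0.03], 0]
    - [[0, 0, -0.03], 0]
    - [[0, 0, -0.01], 0]
    - [[0, 0, 0], 0]
    - [[0, 0, 0], 0]

```text
t: 7.3
tool_pos: [0.5291, 0.1363, 0.2846]
tool_rot: [-2.301, -2.137, 0.002]
contact_force: [-0.0, -0.9, -0.4]
opening: 0.0429
grip_force: 0.0
```

```bash
python3 look.py pics/w5.png
```

```text
[0.52887447 0.13629745 0.2838317 ] [[ 7.390e-02  9.973e-01 -3.200e-03]
 [ 9.973e-01 -7.400e-02 -3.000e-04]
 [-6.000e-04 -3.100e-03 -1.000e+00]] [ 0.116 -0.121  1.816  0.     1.45   0.19 ] 0.04284685252628742 [-0.08662947  0.39736128 -0.3027462 ]
[[[320.83405092 192.98982593]]]
```

View pics/w5.png

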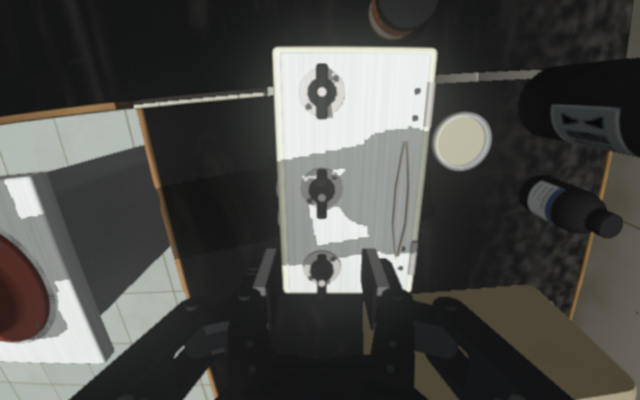

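All three wings, at (321,90), (321,193) and (321,270), lie in line along the row, and the gripper is clear of them.

```bash
python3 -c "
from station import ctrl;print(ctrl.finish_job())"
```

```text
the job is handed in; nothing more can be done
None
```

The middle wing fastener was the unlocked one; I turned it a quarter turn clockwise to its locked position, released it with the other two still in line, and handed the job in at about 7.4 s.

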